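# Mirror the finials on a cabinet cresting

## Robot

A 6-joint arm with a two-finger parallel gripper is mounted at the origin on the work surface; the furniture and walls round the work are solid. World frame = base frame: x ahead of the robot, y to its left, z up, the work surface at z = 0. Lengths are in m, angles in degrees, forces in N, time in s.
With the tool pointing down it reaches from about 0.35 to 0.875 m from the base axis. Payload 4.2 kg.
Tool frame: the origin (TCP) lies between the finger pads; the fingertips stand 17 mm ahead of it and the grasp point (between the pads) lies 2 mm behind it; z points along the fingers, y is the line along which they close (so a half turn about z gives the same grasp; the last joint's range is limited). The gripper opens to 87 mm and grips with 3 to 60 N. Pads are 19 mm wide; open, the fingers measure 117 mm over their backs; the gripper's body (75 mm by 190 mm) begins 51 mm behind the grasp point.
Start: joints at [14.817, 22.042, 0.453, 0, -68.411, -14.817], TCP at [0.625, 0, 0.24] pointing down, gripper open.
Joint ranges: [-179.83, 179.83], [-69.29, 118.12], [-61.27, 80.66], [-181.25, 117.63], [-171.15, -9.14], [-177.46, 177.46]. Speed limits (degrees/s): [159.86, 159.86, 180, 180, 180, 180].

## Interface

Orientations are given as a 3x3 rotation matrix whose columns are the frame's x, y, z axes.
In Python, from station import r gives the robot as it stands.
- The arm moves only by the tool servo_tool, never from a script. Its argument "targets" is a list of rows, each a list of 5 numbers: the shift along the world's x, y, z in units of 30 mm (1.0 is 30 mm), then the turn about the world's z in rad, then the finger opening in mm, from 0 to 87. In form: [[x, y, z, turn, gripper], ...]. A call has exactly 5 rows; each row is the pose to reach, as a shift and turn from the pose commanded when the call began; what a row does not reach only later rows make up. A row lasts 1/12 s, in which the tool goes at most 41.7 mm and 7.16 degrees, less where a joint would pass 70% of its speed; a pose out of reach is approached as far as the arm can. A call with a gripper value outside its range is refused whole. The fingers move at their own pace and stop on an object; the grip force is fixed at half the most. Time passes only in rows, so rows that repeat a pose let the fingers close, or fill a call up. It gives the time, the measured TCP pose, the force, the opening and the grip force at its end, in the units of the state.
- r.sense(): the state, without advancing time (a new reading comes with each control period).
- r.capture(name): name is "side" or "top" or "wrist"; returns a dict with "pixels" (384x512x3 uint8, red, green, blue), "fx", "fy", "cx", "cy" (pixels), "world_from_camera" (4x4, takes a point from camera to world coordinates). Camera axes: x right, y down, z forward; pixel columns grow to the right and rows downward; lengths in m; the calibration is good to about 2 mm. A picture is of the moment at which its call begins. There is no depth.
- r.finish_job(): hands the job in; it is judged then, once.
The state is a dict: "time_s": time; "joints": joint angles; "joint_velocities": joint speeds; "effort": joint torques, N m; "tcp_pos": TCP position; "ee_rot": TCP orientation; "wrist_force": force on the tool from outside, world axes, zero at the start; "moment": the same for the moment, N m; "gripper_width": opening from 0.0 (shut) to 1.0 (fully open); "gripper_force": force on a finger pad.
Only numpy, scipy, OpenCV 4.12 (cv2) and the standard library are available. Lean on these libraries where they do the work, as an engineer would, in place of code of your own. Each camera call takes 0.05 s, during which the arm holds its last target. There are 200 camera calls.

## Task

The two brown rails with a scrolled end are the mirrored halves of a cabinet cresting; one still has its four old dark finials, the other is empty. Move the four new pale finials from the plain wooden block into the empty half so that it mirrors the complete one: counting from the scrolled outer end, every hole gets a new finial of the same shape as the old one in that place on the other half. Seat each one upright and fully down on its shoulder.

Things in the scene. Friction and masses are not known exactly. Their poses are not given: they have to be found in the camera images.
- new_ball: Loose pale finial, 40 g; head: a ball 33 mm across (top 61 mm above the shoulder). Origin: on its axis at the underside of its 32 mm round shoulder. Grip its 26 mm round drum, 5 to 27 mm up. Tapered tenon below, 16 mm long, 14 mm dia. Starts in one of 4 like holes, 45 mm apart in a row, of a plain block 32 mm high; lift straight. Neighbours are 13 mm apart: grip across the row.
- new_spire: Loose pale finial, 40 g; head: a slender pointed spire (top at 64 mm). Origin: on its axis at the underside of its 32 mm round shoulder. Grip its 26 mm round drum, 5 to 27 mm up. Tapered tenon below, 16 mm long, 14 mm dia. Starts in one of 4 like holes, 45 mm apart in a row, of a plain block 32 mm high; lift straight. Neighbours are 13 mm apart: grip across the row.
- new_button: Loose pale finial, 40 g; head: a flat round button 33 mm across with a nub on top (top at 49 mm). Origin: on its axis at the underside of its 32 mm round shoulder. Grip its 26 mm round drum, 5 to 27 mm up. Tapered tenon below, 16 mm long, 14 mm dia. Starts in one of 4 like holes, 45 mm apart in a row, of a plain block 32 mm high; lift straight. Neighbours are 13 mm apart: grip across the row.
- new_pyramid: Loose pale finial, 40 g; head: a square pyramid 27 mm wide (top at 58 mm). Origin: on its axis at the underside of its 32 mm round shoulder. Grip its 26 mm round drum, 5 to 27 mm up. Tapered tenon below, 16 mm long, 14 mm dia. Starts in one of 4 like holes, 45 mm apart in a row, of a plain block 32 mm high; lift straight. Neighbours are 13 mm apart: grip across the row.
- old_ball: Dark old finial, glued fast in the complete cresting half; head: a ball 33 mm across (top 61 mm above the shoulder). Same shape, size and origin as its pale new counterpart.
- old_spire: Dark old finial, glued fast in the complete cresting half; head: a slender pointed spire (top at 64 mm). Same shape, size and origin as its pale new counterpart.
- old_button: Dark old finial, glued fast in the complete cresting half; head: a flat round button 33 mm across with a nub on top (top at 49 mm). Same shape, size and origin as its pale new counterpart.
- old_pyramid: Dark old finial, glued fast in the complete cresting half; head: a square pyramid 27 mm wide (top at 58 mm). Same shape, size and origin as its pale new counterpart.
- crest_old: Complete half of the cresting, with the old finials: brown rail 58 x 182 x 32 mm, fixed; 42 mm carved scroll at its outer end (+y), pale dowels at the inner. Origin: underside, below the middle of the row; y along the row, z up. Hole centres at y = -67.5, -22.5, 22.5, 67.5 mm, x = 0; top face z = 32 mm. 
- crest_new: Empty mirror half: brown rail 58 x 182 x 32 mm, fixed; 42 mm carved scroll at its outer end (-y), pale dowels at the inner. Origin: underside, below the middle of the row; y along the row, z up. Hole centres at y = -67.5, -22.5, 22.5, 67.5 mm, x = 0; top face z = 32 mm. Lies on a plywood board. Holes 17 mm dia, flared to 25 mm at the mouth, 21 mm deep; seated finials have their origin at z = 32.

How it is judged:
By the outcome, as a careful person would: the job done as asked, in the order asked, and still so for the second after the job is handed in, with the robot touching nothing.
It also fails if it takes over 93 s, if anything falls off the work surface, if the arm or the gripper's body presses on something with over 40 N, if the wrist force passes 120 N, or if a joint passes its speed limit or range.

## Working session

There is one attempt and no reset: what is moved stays moved. The work goes in short steps, Python scripts to look and compute and a tool call to move; the robot and the scene stay as the last step left them, time stands still between calls to the robot, and variables do not carry over. Pictures are saved under pics/ and viewed, at most 14 in all, crops included, and the job is handed in when it is done.

Besides the shell and the picture viewer there is one more tool, called after "Emit:" as name(argument=value, ...) on one line, values as JSON. servo_tool: Moves the arm, as the interface text tells. Its arguments: {"type":"object","properties":{"targets":{"type":"array","items":{"type":"array","items":{"type":"number"}}}},"required":["targets"]}

```bash
mkdir -p pics; ls; cat > h.py <<'E'
import numpy as np,cv2
from station import r
def cap(n,f):
    c=r.capture(n); cv2.imwrite(f'pics/{f}.png',c['pixels'][:,:,::-1]); np.savez(f'pics/{f}.npz',**c); return c
def ray(c,u,v,z):
    T=np.array(c['world_from_camera']); d=T[:3,:3]@np.array([(u-c['cx'])/c['fx'],(v-c['cy'])/c['fy'],1]); o=T[:3,3]
    return o+d*(z-o[2])/d[2]
def proj(c,p):
    T=np.linalg.inv(np.array(c['world_from_camera'])); q=T[:3,:3]@np.array(p)+T[:3,3]
    return q[0]/q[2]*c['fx']+c['cx'],q[1]/q[2]*c['fy']+c['cy']
E
python3 - <<'E'
from h import *
for n in('top','side'):
    c=cap(n,n+'0'); print(n,c['fx'],np.round(c['world_from_camera'],3).tolist())
E
```

```text
pics
top 418.39060834362243 [[-0.011, -0.988, 0.155, 0.229], [-1.0, 0.011, 0.0, 0.023], [-0.002, -0.155, -0.988, 1.496], [0.0, 0.0, 0.0, 1.0]]
side 398.54357929778337 [[0.444, -0.756, 0.48, -0.08], [-0.896, -0.374, 0.239, -0.225], [-0.001, -0.537, -0.844, 1.005], [0.0, 0.0, 0.0, 1.0]]
```

View pics/top0.png

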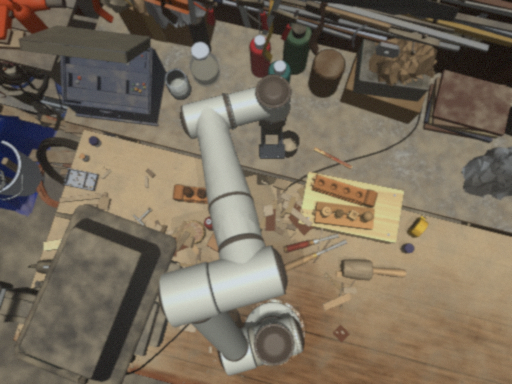

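View pics/side0.png

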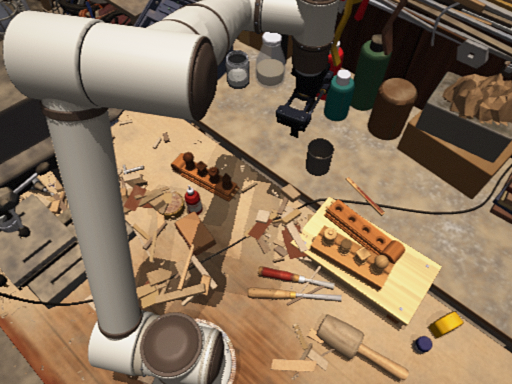

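The top view shows the board at about (350,205), with the empty rail at (345,190) and the block at (343,214). The arm half hides the old rail at (190,193). The side view shows the old rail at (203,175), the empty rail at (365,230) and the block at (350,255). I'll enlarge these.

```bash
python3 - <<'E'
import cv2,numpy as np
s=cv2.imread('pics/side0.png');t=cv2.imread('pics/top0.png')
R=lambda a,w,h:cv2.resize(a,(w,h),interpolation=cv2.INTER_CUBIC)
a=R(s[195:295,305:415],660,600)
cv2.imwrite('pics/a.png',a)
b=np.vstack([R(t[170:240,300:405],800,533)]);cv2.imwrite('pics/b.png',b)
cv2.imwrite('pics/c.png',R(s[140:205,160:245],785,600))
E
```

```text
(no output)
```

View pics/a.png

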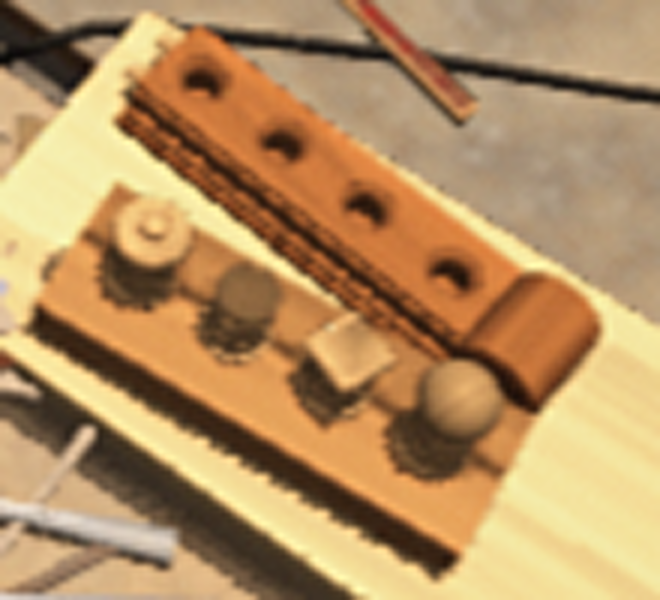

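View pics/b.png

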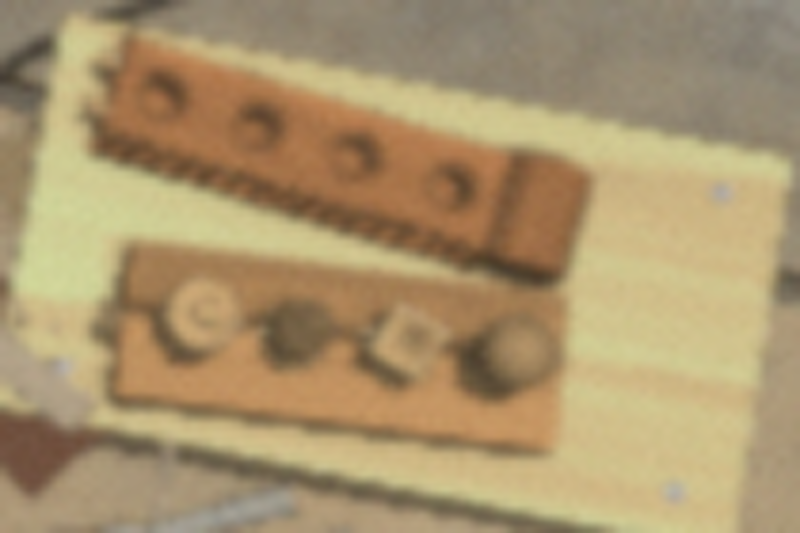

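View pics/c.png

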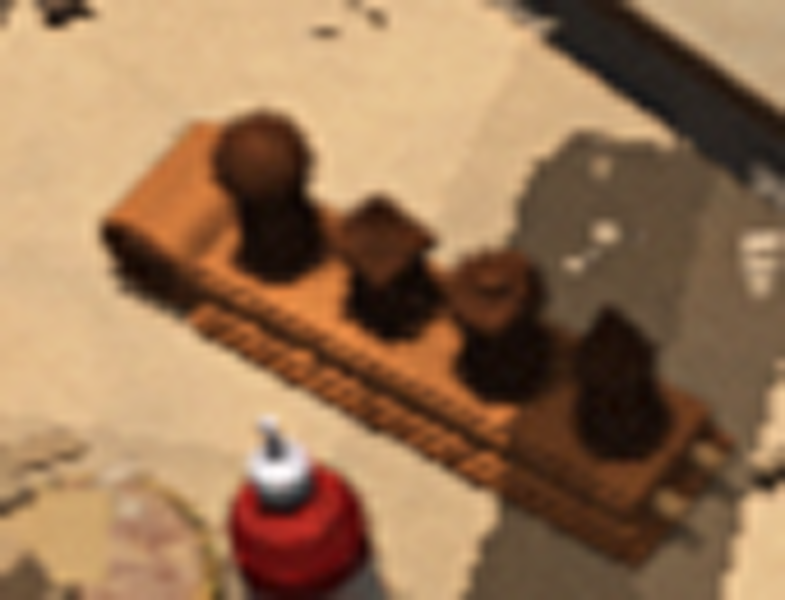

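From the scroll, the old rail reads ball, pyramid, button, spire. In the block, left to right, are button, spire, pyramid and ball. In the new rail the scroll is on the right (-y), so the holes right to left get ball, pyramid, button, spire.

```bash
python3 - <<'E'
from h import *
from scipy.optimize import least_squares
S=np.load('pics/side0.npz');T=np.load('pics/top0.npz')
us=lambda p:((p[0]+.5)/6-.5+305,(p[1]+.5)/6-.5+195)
k=800/105;ut=lambda p:((p[0]+.5)/k-.5+300,(p[1]+.5)/k-.5+170)
def tri(a,b):
    f=lambda p:np.r_[np.subtract(proj(S,p),us(a)),np.subtract(proj(T,p),ut(b))]
    s=least_squares(f,[.6,-.2,.04]);return s.x,np.abs(s.fun).max()
for n,a,b in[('H4',(205,80),(163,95)),('H3',(284,143),(259,127)),('H2',(367,205),(357,156)),('H1',(452,270),(452,187)),
 ('btn',(153,232),(203,312)),('pyr',(352,352),(407,342)),('ball',(460,397),(517,350))]:
    x,e=tri(a,b);print(n,np.round(x*1000,1),round(e,2))
s=r.sense();print(s['time_s'],np.round(s['ee_rot'],3).tolist(),s['tcp_pos'],s['wrist_force'],s['gripper_width'])
E
```

```text
H4 [ 503.3 -171.4   94.8] 0.2
H3 [ 488.1 -213.6   95.4] 0.15
H2 [ 473.9 -255.9   97.3] 0.0
H1 [ 459.3 -297.5   98.5] 0.07
btn [ 400.2 -180.   134.6] 0.18
pyr [ 387.3 -269.3  130.1] 0.55
ball [ 381.5 -312.8  142. ] 0.3
0.1 [[-0.0, -1.0, -0.002], [-1.0, 0.0, -0.0], [0.0, 0.002, -1.0]] [6.24501216e-01 2.73817120e-05 2.38577026e-01] [ 0.60549525 -0.19076597 -0.31390473] 1.0013313481719903
```

Emit:
servo_tool(targets=[[-1.2,-1.5,0.6,0,87],[-2.2,-2.7,1.0,0,87],[-3.2,-4,1.5,0,87],[-4.2,-5.2,2,0,87],[-5,-6,2,0,87]])

```text
time_s: 0.52
tcp_pos: [0.4964, -0.1562, 0.2948]
ee_rot: [[0.001, -1.0, 0.001], [-1.0, -0.001, -0.0], [0.0, -0.001, -1.0]]
wrist_force: [0.9, -0.1, 0.5]
gripper_width: 0.994
gripper_force: 0.0
```

Emit:
servo_tool(targets=[[-0.5,-1,0,0,87],[-1,-2,0,0,87],[-1,-2,0,-0.1,50],[-1,-2,0,-0.14,50],[-1,-2,0,-0.14,50]])

```text
time_s: 0.93
tcp_pos: [0.4666, -0.2156, 0.2936]
ee_rot: [[-0.142, -0.99, -0.001], [-0.99, 0.142, 0.0], [-0.0, 0.001, -1.0]]
wrist_force: [0.6, 0.5, -0.8]
gripper_width: 0.853
gripper_force: 0.0
```

```bash
python3 - <<'E'
from h import *
c=cap('wrist','w1');print(c['fx'],np.round(c['world_from_camera'],3).tolist());print(r.sense()['tcp_pos'])
E
```

```text
297.17598897672474 [[-0.99, 0.136, 0.039, 0.454], [0.141, 0.951, 0.274, -0.291], [0.0, 0.277, -0.961, 0.439], [0.0, 0.0, 0.0, 1.0]]
[ 0.46692118 -0.21517849  0.29357985]
```

View pics/w1.png

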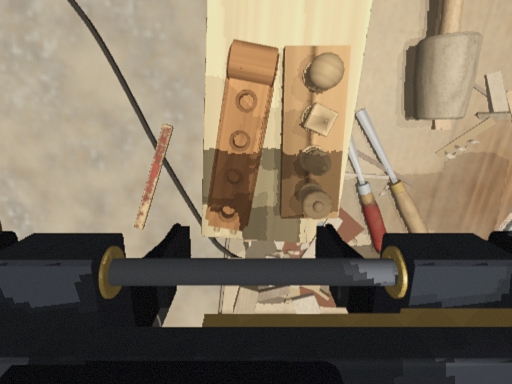

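The wrist view shows the holes at about (245,101), (240,139), (234,178) and (229,213). The ball is at (325,70), the pyramid at (321,119), the spire at (315,160) and the button at (316,202). I'll take a second, lower wrist view for triangulation.

Emit:
servo_tool(targets=[[-0.5,0.5,-0.7,0,50],[-1,1,-1.5,0,50],[-1,1,-1.5,0,50],[-1,1,-1.5,0,50],[-1,1,-1.5,0,50]])

```text
time_s: 1.4
tcp_pos: [0.4384, -0.1849, 0.2496]
ee_rot: [[-0.138, -0.99, 0.002], [-0.991, 0.138, -0.001], [0.001, -0.002, -1.0]]
wrist_force: [0.2, -0.6, 0.2]
gripper_width: 0.585
gripper_force: 0.0
```

```bash
python3 - <<'E'
from h import *
c=cap('wrist','w2');print(r.sense()['tcp_pos'])
R=lambda a:cv2.resize(a[:,:,::-1],None,fx=3,fy=3,interpolation=cv2.INTER_CUBIC)
a=np.load('pics/w1.npz')['pixels'][35:230,190:370];b=c['pixels'][0:230,140:390]
cv2.imwrite('pics/w1c.png',R(a));cv2.imwrite('pics/w2c.png',cv2.resize(b[:,:,::-1],None,fx=2.6,fy=2.6,interpolation=cv2.INTER_CUBIC))
E
```

```text
[ 0.43881846 -0.18507933  0.24999124]
```

View pics/w1c.png

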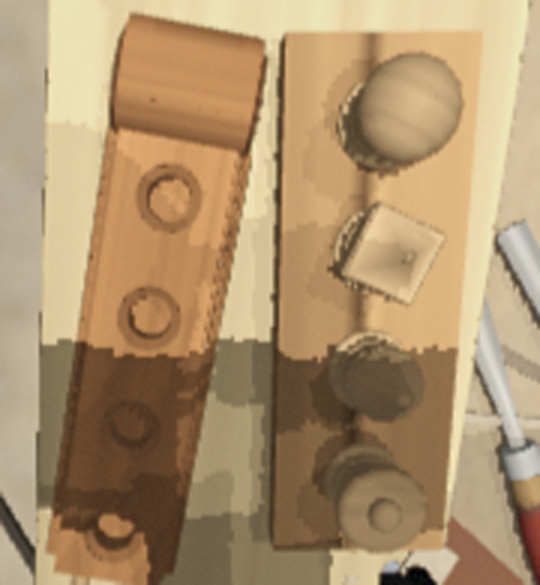

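View pics/w2c.png

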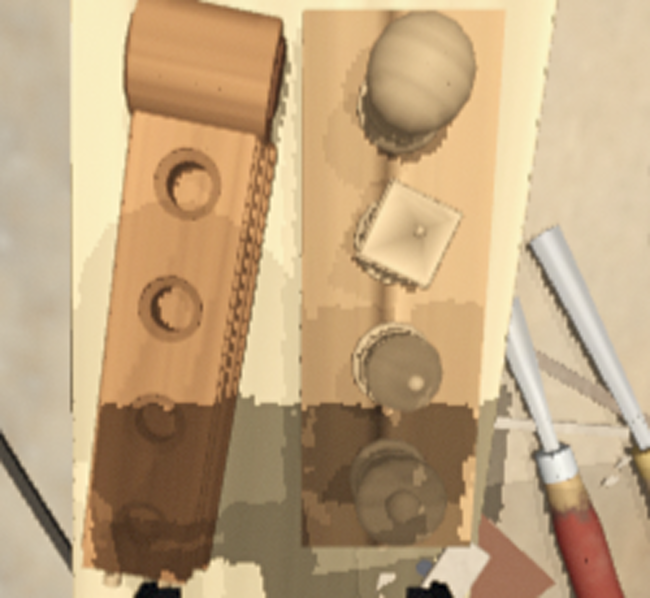

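The two crops give matching features: four hole mouths, the ball centre, and the pyramid, spire and nub tips. I'll fit each row (x, y, angle, top height) to the known 45 mm spacing and part heights.

```bash
python3 - <<'E'
from h import *
from scipy.optimize import least_squares
L=lambda f:np.load(f'pics/{f}.npz')
V={'w1':(L('w1'),3,190,35),'w2':(L('w2'),2.6,140,0),'s':(L('side0'),6,305,195),'t':(L('top0'),800/105,300,170)}
H={'w1':[(169,197),(149,317),(132,425),None],'w2':[(187,183),(170,307),(157,417),(141,522)],
's':[(452,270),(367,205),(284,143),(205,80)],'t':[(452,187),(357,156),(259,127),(163,95)]}
F={'w1':[(411,107),(408,258),(404,400),(385,515)],'w2':[(421,72),(420,231),(417,382),(402,505)],
's':[(460,397),None,None,(153,232)],'t':[(517,350),None,None,(205,312)]}
off=np.array([-67.5,-22.5,22.5,67.5])/1e3
def pts(q,h): 
    d=np.array([-np.sin(q[2]),np.cos(q[2])]);return [np.r_[q[:2]+o*d,q[3]+k] for o,k in zip(off,h)]
for nm,O,h,vs in[('crest',H,[0]*4,'w1 w2'),('crest',H,[0]*4,'w1 w2 s t'),('block',F,[.0445,.058,.064,.049],'w1 w2'),('block',F,[.0445,.058,.064,.049],'w1 w2 s t')]:
    def f(q):
        P=pts(q,h);e=[]
        for v in vs.split():
            c,k,a,b=V[v]
            for p,o in zip(P,O[v]):
                if o: e+=list(np.subtract(proj(c,p),((o[0]+.5)/k-.5+a,(o[1]+.5)/k-.5+b)))
        return np.array(e)
    s=least_squares(f,[.45,-.24,-.2,.09],x_scale=[.1,.1,.1,.1]);q=s.x
    print(nm,vs,'ctr',np.round(q*1000,1),'rms px',round(float(np.sqrt(np.mean(s.fun**2))),2))
    for p in pts(q,[0]*4):print('  ',np.round(p*1000,1))
E
```

```text
crest w1 w2 ctr [ 481.9 -236.5 -319.5   85.7] rms px 0.49
   [ 460.7 -300.6   85.7]
   [ 474.9 -257.9   85.7]
   [ 489.  -215.1   85.7]
   [ 503.1 -172.4   85.7]
crest w1 w2 s t ctr [ 481.7 -236.5 -320.1   89.7] rms px 0.7
   [ 460.5 -300.6   89.7]
   [ 474.7 -257.9   89.7]
   [ 488.8 -215.2   89.7]
   [ 503.  -172.4   89.7]
block w1 w2 ctr [ 389.8 -248.1 -145.7   90.9] rms px 0.49
   [ 380.  -314.9   90.9]
   [ 386.5 -270.3   90.9]
   [ 393.  -225.8   90.9]
   [ 399.6 -181.3   90.9]
block w1 w2 s t ctr [ 389.9 -248.  -142.6   91.4] rms px 0.62
   [ 380.3 -314.9   91.4]
   [ 386.7 -270.3   91.4]
   [ 393.1 -225.8   91.4]
   [ 399.5 -181.2   91.4]
```

The fits agree to under 1 mm in x and y, and the top height is about 0.088–0.091 m. I'll take the button first.

Emit:
servo_tool(targets=[[-0.65,0.06,-0.8,0,54],[-1.307,0.127,-1.6,0,54],[-1.307,0.127,-1.6,0,54],[-1.307,0.127,-1.6,0,54],[-1.307,0.127,-1.6,0,54]])

```text
time_s: 1.87
tcp_pos: [0.4003, -0.1817, 0.2024]
ee_rot: [[-0.139, -0.99, 0.004], [-0.99, 0.139, -0.001], [0.001, -0.004, -1.0]]
wrist_force: [-0.2, -0.5, 0.0]
gripper_width: 0.616
gripper_force: 0.0
```

Emit:
servo_tool(targets=[[-0.02,0.01,-0.6,-0.004,54],[-0.02,0.01,-1.2,-0.004,54],[-0.02,0.01,-1.8,-0.004,54],[-0.02,0.01,-2.4,-0.004,54],[-0.02,0.01,-2.9,-0.004,54]])

```text
time_s: 2.28
tcp_pos: [0.4002, -0.1812, 0.1143]
ee_rot: [[-0.143, -0.99, 0.004], [-0.99, 0.143, -0.001], [0.0, -0.004, -1.0]]
wrist_force: [-0.6, -0.2, -1.4]
gripper_width: 0.622
gripper_force: 0.0
```

Emit:
servo_tool(targets=[[0,0,0,0,40],[0,0,0,0,20],[0,0,0,0,15],[0,0,0,0,15],[0,0,0,0,15]])

```text
time_s: 2.7
tcp_pos: [0.3989, -0.181, 0.1152]
ee_rot: [[-0.143, -0.99, 0.003], [-0.99, 0.143, -0.0], [-0.0, -0.003, -1.0]]
wrist_force: [-0.2, 0.8, 0.9]
gripper_width: 0.343
gripper_force: 29.9
```

Emit:
servo_tool(targets=[[0,0,0,0,15],[0,0,0,0,15],[0,0,0,0,15],[0,0,0,0,15],[0,0,0,0,15]])

```text
time_s: 3.12
tcp_pos: [0.3989, -0.1811, 0.115]
ee_rot: [[-0.143, -0.99, 0.003], [-0.99, 0.143, -0.001], [0.0, -0.003, -1.0]]
wrist_force: [1.2, 0.8, 6.1]
gripper_width: 0.34
gripper_force: 30.6
```

Emit:
servo_tool(targets=[[0,0,0,0,50],[0,0,0,0,50],[0,0,0,0,50],[0,0,-0.13,0,50],[0,0,-0.13,0,50]])

```text
time_s: 3.53
tcp_pos: [0.3967, -0.1808, 0.1095]
ee_rot: [[-0.144, -0.99, -0.002], [-0.99, 0.144, 0.0], [0.0, 0.002, -1.0]]
wrist_force: [-1.6, 0.6, 3.7]
gripper_width: 0.557
gripper_force: 1.8
```

Emit:
servo_tool(targets=[[0,0,0,0,30],[0,0,0,0,15],[0,0,0,0,15],[0,0,0,0,15],[0,0,0,0,15]])

```text
time_s: 3.95
tcp_pos: [0.3989, -0.181, 0.1102]
ee_rot: [[-0.143, -0.99, 0.003], [-0.99, 0.143, -0.0], [-0.0, -0.003, -1.0]]
wrist_force: [3.8, -0.4, -1.9]
gripper_width: 0.364
gripper_force: 29.9
```

```bash
python3 - <<'E'
from h import *
a=cap('side','s3');b=cap('wrist','w3')
p=[int(x) for x in proj(a,[.399,-.181,.11])];print(p)
A=cv2.resize(a['pixels'][p[1]-50:p[1]+50,p[0]-65:p[0]+65,::-1],(650,500),interpolation=cv2.INTER_CUBIC)
cv2.imwrite('pics/m3.png',A)
E
```

```text
[328, 238]
```

View pics/m3.png

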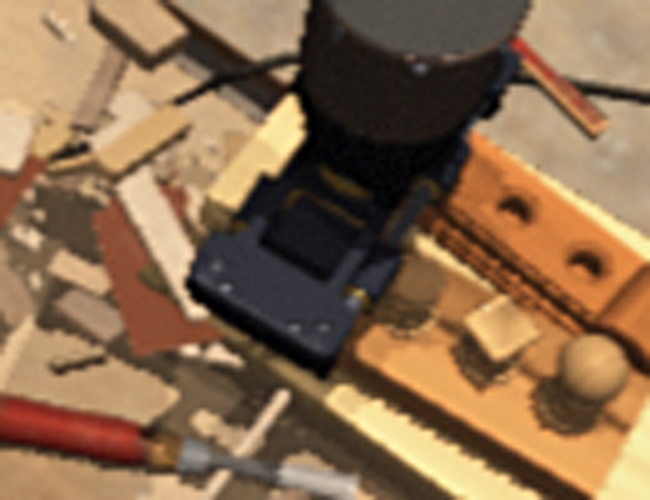

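The gripper hides the grasp in this view. Going lower made the grip wider (towards the 32 mm shoulder), so I'll regrip higher.

Emit:
servo_tool(targets=[[0,0,0,0,50],[0,0,0,0,50],[0,0,0.3,0,50],[0,0,0.3,0,50],[0,0,0.3,0,50]])

```text
time_s: 4.47
tcp_pos: [0.3967, -0.1808, 0.1189]
ee_rot: [[-0.144, -0.99, -0.001], [-0.99, 0.144, 0.0], [-0.0, 0.001, -1.0]]
wrist_force: [0.3, 0.6, -0.2]
gripper_width: 0.558
gripper_force: 0.0
```

Emit:
servo_tool(targets=[[0,0,0,0,30],[0,0,0,0,15],[0,0,0,0,15],[0,0,0,0,15],[0,0,0,0,15]])

```text
time_s: 4.88
tcp_pos: [0.3973, -0.1808, 0.1188]
ee_rot: [[-0.144, -0.99, -0.001], [-0.99, 0.144, 0.0], [-0.0, 0.001, -1.0]]
wrist_force: [-0.6, -1.2, -0.9]
gripper_width: 0.34
gripper_force: 29.5
```

Emit:
servo_tool(targets=[[0,0,0.3,0,15],[0,0,0.8,0,15],[0,0,1.4,0,15],[0,0,2,0,15],[0,0,2.4,0,15]])

```text
time_s: 5.3
tcp_pos: [0.3979, -0.181, 0.1924]
ee_rot: [[-0.143, -0.99, 0.002], [-0.99, 0.143, -0.0], [0.0, -0.002, -1.0]]
wrist_force: [-0.2, -0.2, 0.8]
gripper_width: 0.336
gripper_force: 29.5
```

```bash
python3 - <<'E'
from h import *
a=cap('side','s4');b=cap('wrist','w4');s=r.sense();print(s['gripper_width'],s['tcp_pos'])
p=[int(x) for x in proj(a,[.397,-.181,.18])]
A=cv2.resize(a['pixels'][p[1]-35:p[1]+65,p[0]-50:p[0]+50,::-1],(390,390),interpolation=cv2.INTER_CUBIC)
B=cv2.resize(b['pixels'][:,100:420,::-1],(400,480));m=np.zeros((480,790,3),np.uint8);m[:390,:390]=A;m[:,390:]=B
cv2.imwrite('pics/m4.png',m)
E
```

```text
0.33911643657278684 [ 0.39878891 -0.18106192  0.19281142]
```

View pics/m4.png

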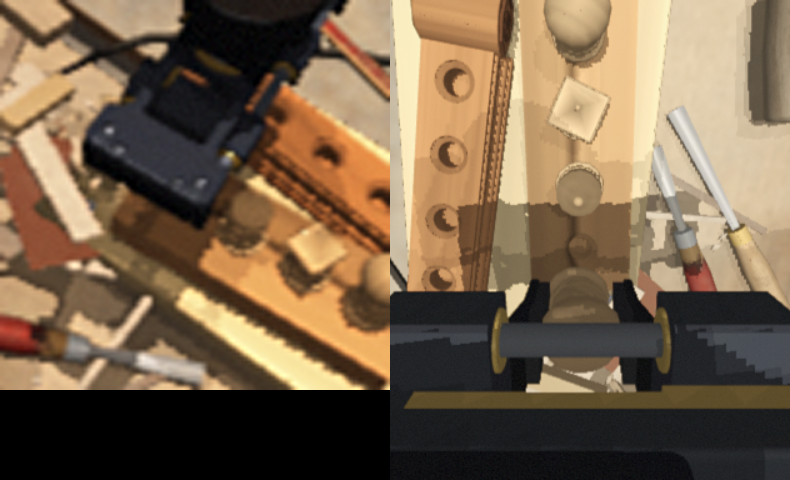

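The wrist half of the montage shows the button held upright between the fingers at about (580,320), with its empty block hole at (580,250). It sits at its seated height when the TCP is at 0.1188. I'll carry it to H3.

Emit:
servo_tool(targets=[[0.7,0,0.7,-0.05,15],[1.6,-0.4,0.7,-0.1,15],[2.5,-0.9,0.7,-0.15,15],[3.0,-1.14,0.5,-0.176,15],[3.0,-1.14,0,-0.176,15]])

```text
time_s: 5.82
tcp_pos: [0.4914, -0.2165, 0.1907]
ee_rot: [[-0.316, -0.949, 0.004], [-0.949, 0.316, -0.001], [0.0, -0.004, -1.0]]
wrist_force: [-0.1, -0.5, -0.1]
gripper_width: 0.338
gripper_force: 29.5
```

Emit:
servo_tool(targets=[[0,0,0,0,15],[0,0,0,0,15],[0,0,0,0,15],[0,0,0,0,15],[0,0,0,0,15]])

```text
time_s: 6.23
tcp_pos: [0.4875, -0.2149, 0.1918]
ee_rot: [[-0.314, -0.949, 0.001], [-0.949, 0.314, -0.0], [-0.0, -0.001, -1.0]]
wrist_force: [1.1, 0.2, -0.3]
gripper_width: 0.338
gripper_force: 29.5
```

Emit:
servo_tool(targets=[[0.04,0,-0.4,0,15],[0.04,0,-0.8,0,15],[0.04,0,-1.2,0,15],[0.04,0,-1.5,0,15],[0.04,0,-1.8,0,15]])

```text
time_s: 6.65
tcp_pos: [0.4888, -0.215, 0.137]
ee_rot: [[-0.314, -0.949, 0.001], [-0.949, 0.314, -0.0], [-0.0, -0.001, -1.0]]
wrist_force: [-0.5, -0.4, 0.5]
gripper_width: 0.338
gripper_force: 29.5
```

Emit:
servo_tool(targets=[[0,0,-0.15,0,15],[0,0,-0.3,0,15],[0,0,-0.4,0,15],[0,0,-0.5,0,15],[0,0,-0.56,0,15]])

```text
time_s: 7.07
tcp_pos: [0.4888, -0.2151, 0.1201]
ee_rot: [[-0.315, -0.949, 0.0], [-0.949, 0.315, -0.0], [-0.0, -0.0, -1.0]]
wrist_force: [0.4, 0.1, -0.3]
gripper_width: 0.333
gripper_force: 29.5
```

Emit:
servo_tool(targets=[[0,0,-0.03,0,15],[0,0,-0.05,0,15],[0,0,-0.08,0,15],[0,0,-0.1,0,15],[0,0,-0.1,0,15]])

```text
time_s: 7.48
tcp_pos: [0.489, -0.2153, 0.1186]
ee_rot: [[-0.314, -0.949, 0.001], [-0.949, 0.314, -0.001], [0.0, -0.001, -1.0]]
wrist_force: [-1.4, 0.4, 6.2]
gripper_width: 0.334
gripper_force: 29.3
```

Contact of about 6 N at TCP 0.1186, as predicted, so it is seated. I'll release, lift and go to the spire.

Emit:
servo_tool(targets=[[0,0,0,0,54],[0,0,0,0,54],[0,0,0,0,54],[0,0,0,0,54],[0,0,0,0,54]])

```text
time_s: 7.9
tcp_pos: [0.4886, -0.215, 0.117]
ee_rot: [[-0.315, -0.949, -0.0], [-0.949, 0.315, 0.0], [0.0, 0.0, -1.0]]
wrist_force: [1.0, -0.2, 0.4]
gripper_width: 0.591
gripper_force: 0.0
```

Emit:
servo_tool(targets=[[0,0,0.5,0,54],[0,0,1.2,0,54],[0,0,2,0,54],[0,0,2.9,0,54],[0,0,3,0,54]])

```text
time_s: 8.32
tcp_pos: [0.4914, -0.2159, 0.2122]
ee_rot: [[-0.313, -0.95, 0.009], [-0.95, 0.313, -0.003], [0.0, -0.01, -1.0]]
wrist_force: [0.6, 0.9, 0.5]
gripper_width: 0.62
gripper_force: 0.0
```

Emit:
servo_tool(targets=[[-1,-0.1,0,0.06,54],[-2,-0.2,0,0.12,54],[-3.2,-0.35,0,0.175,54],[-3.2,-0.35,0,0.175,54],[-3.2,-0.35,0,0.175,54]])

```text
time_s: 8.73
tcp_pos: [0.3912, -0.2257, 0.2073]
ee_rot: [[-0.146, -0.989, 0.0], [-0.989, 0.146, 0.0], [-0.0, -0.0, -1.0]]
wrist_force: [1.2, -0.4, -0.1]
gripper_width: 0.62
gripper_force: 0.0
```

Emit:
servo_tool(targets=[[0,0,0,0,54],[0,0,0,0,54],[0,0,0,0,54],[0,0,0,0,54],[0,0,0,0,54]])

```text
time_s: 9.15
tcp_pos: [0.3932, -0.2255, 0.2069]
ee_rot: [[-0.144, -0.99, -0.001], [-0.99, 0.144, 0.0], [-0.0, 0.001, -1.0]]
wrist_force: [-0.1, -0.1, -0.7]
gripper_width: 0.623
gripper_force: 0.0
```

```bash
python3 - <<'E'
from h import *
b=cap('wrist','w5');cv2.imwrite('pics/w5c.png',cv2.resize(b['pixels'][:300,100:420,::-1],(640,600)))
print(r.sense()['tcp_pos'])
E
```

```text
[ 0.39313142 -0.22547915  0.20693861]
```

View pics/w5c.png

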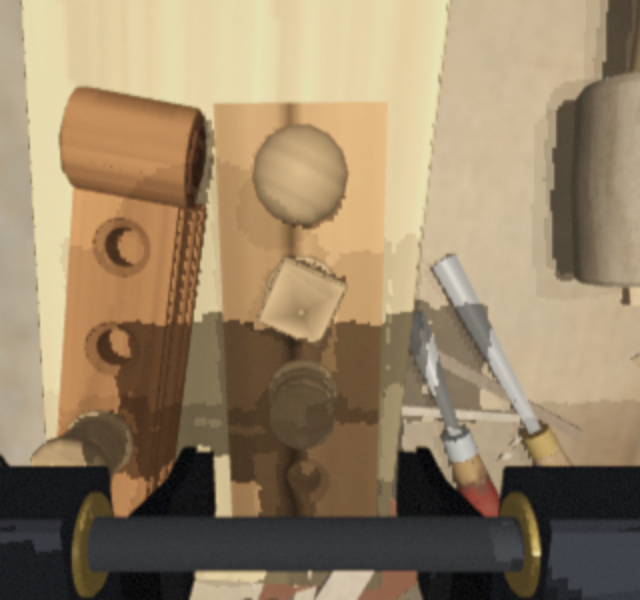

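The crop shows the button standing in H3 at about (90,440), with the spire at (303,400), the pyramid at (303,300) and the ball at (300,175). Descending on the spire.

Emit:
servo_tool(targets=[[0,0,-0.6,0,54],[0,0,-1.2,0,54],[0,0,-1.8,0,54],[0,0,-2.4,0,54],[0,0,-2.94,0,54]])

```text
time_s: 9.62
tcp_pos: [0.3927, -0.2255, 0.118]
ee_rot: [[-0.144, -0.99, -0.0], [-0.99, 0.144, 0.0], [-0.0, 0.0, -1.0]]
wrist_force: [0.5, 0.7, 0.1]
gripper_width: 0.62
gripper_force: 0.0
```

Emit:
servo_tool(targets=[[0,0,0,0,54],[0,0,0,0,40],[0,0,0,0,15],[0,0,0,0,15],[0,0,0,0,15]])

```text
time_s: 10.03
tcp_pos: [0.3935, -0.2257, 0.1201]
ee_rot: [[-0.144, -0.99, 0.002], [-0.99, 0.144, -0.001], [0.0, -0.002, -1.0]]
wrist_force: [-0.2, 0.6, 0.2]
gripper_width: 0.402
gripper_force: 0.0
```

Emit:
servo_tool(targets=[[0,0,0,0,15],[0,0,0,0,15],[0,0,0,0,15],[0,0,0,0,15],[0,0,0,0,15]])

```text
time_s: 10.45
tcp_pos: [0.3933, -0.2257, 0.1197]
ee_rot: [[-0.144, -0.99, 0.001], [-0.99, 0.144, -0.001], [0.0, -0.001, -1.0]]
wrist_force: [-1.0, 2.1, 5.6]
gripper_width: 0.288
gripper_force: 29.9
```

Width is 25 mm, a clean grip on the drum. Lifting and carrying to H4.

Emit:
servo_tool(targets=[[0,0,0.3,0,15],[0,0,0.9,0,15],[0,0,1.7,0,15],[0,0,2.5,0,15],[0,0,3,0,15]])

```text
time_s: 10.87
tcp_pos: [0.3929, -0.2258, 0.2114]
ee_rot: [[-0.144, -0.99, 0.002], [-0.99, 0.144, -0.001], [0.001, -0.002, -1.0]]
wrist_force: [0.8, -0.2, -0.3]
gripper_width: 0.29
gripper_force: 29.9
```

Emit:
servo_tool(targets=[[0.9,0.4,0,-0.05,15],[1.8,0.8,0,-0.1,15],[2.7,1.3,0,-0.15,15],[3.66,1.78,0,-0.176,15],[3.66,1.78,0,-0.176,15]])

```text
time_s: 11.28
tcp_pos: [0.5065, -0.1705, 0.2088]
ee_rot: [[-0.313, -0.95, 0.002], [-0.95, 0.313, -0.0], [-0.0, -0.002, -1.0]]
wrist_force: [0.3, -0.7, -0.6]
gripper_width: 0.288
gripper_force: 29.9
```

Emit:
servo_tool(targets=[[0,0,0,0,15],[0,0,0,0,15],[0,0,0,0,15],[0,0,0,0,15],[0,0,0,0,15]])

```text
time_s: 11.7
tcp_pos: [0.5017, -0.1726, 0.2093]
ee_rot: [[-0.316, -0.949, 0.0], [-0.949, 0.316, 0.0], [-0.0, -0.0, -1.0]]
wrist_force: [-0.5, -0.2, -0.6]
gripper_width: 0.29
gripper_force: 29.9
```

Emit:
servo_tool(targets=[[0.03,0,-0.5,0,15],[0.03,0,-1.0,0,15],[0.03,0,-1.5,0,15],[0.03,0,-2,0,15],[0.03,0,-2.35,0,15]])

```text
time_s: 12.12
tcp_pos: [0.5023, -0.1724, 0.1374]
ee_rot: [[-0.316, -0.949, -0.001], [-0.949, 0.316, 0.0], [0.0, 0.001, -1.0]]
wrist_force: [1.0, -0.2, 0.2]
gripper_width: 0.285
gripper_force: 29.9
```

Emit:
servo_tool(targets=[[0,0,-0.15,0,15],[0,0,-0.3,0,15],[0,0,-0.4,0,15],[0,0,-0.5,0,15],[0,0,-0.58,0,15]])

```text
time_s: 12.53
tcp_pos: [0.5037, -0.1722, 0.1214]
ee_rot: [[-0.316, -0.949, 0.001], [-0.949, 0.316, -0.0], [-0.0, -0.001, -1.0]]
wrist_force: [-0.4, 0.4, -0.2]
gripper_width: 0.292
gripper_force: 29.9
```

Emit:
servo_tool(targets=[[0,0,-0.03,0,15],[0,0,-0.05,0,15],[0,0,-0.08,0,15],[0,0,-0.1,0,15],[0,0,-0.1,0,15]])

```text
time_s: 12.95
tcp_pos: [0.5035, -0.1722, 0.1197]
ee_rot: [[-0.315, -0.949, 0.001], [-0.949, 0.315, -0.001], [0.0, -0.001, -1.0]]
wrist_force: [-1.8, 0.9, 7.7]
gripper_width: 0.287
gripper_force: 29.9
```

The spire is seated (7.7 N at 0.1197). Next is the pyramid.

Emit:
servo_tool(targets=[[0,0,0,0,54],[0,0,0,0,54],[0,0,0,0,54],[0,0,0,0,54],[0,0,0,0,54]])

```text
time_s: 13.37
tcp_pos: [0.5034, -0.1722, 0.118]
ee_rot: [[-0.316, -0.949, -0.0], [-0.949, 0.316, -0.0], [0.0, 0.0, -1.0]]
wrist_force: [-0.2, 0.6, 0.2]
gripper_width: 0.568
gripper_force: 0.0
```

Emit:
servo_tool(targets=[[0,0,0.5,0,54],[0,0,1.2,0,54],[0,0,2,0,54],[0,0,2.9,0,54],[0,0,3,0,54]])

```text
time_s: 13.78
tcp_pos: [0.5062, -0.1728, 0.2131]
ee_rot: [[-0.314, -0.949, 0.009], [-0.949, 0.314, -0.002], [-0.001, -0.009, -1.0]]
wrist_force: [1.0, 0.3, 1.0]
gripper_width: 0.621
gripper_force: 0.0
```

Emit:
servo_tool(targets=[[-0.9,-0.8,0,0.05,54],[-1.8,-1.6,0,0.1,54],[-2.7,-2.4,0,0.15,54],[-3.6,-3.1,0,0.176,54],[-3.9,-3.27,0,0.176,54]])

```text
time_s: 14.2
tcp_pos: [0.3831, -0.2717, 0.2077]
ee_rot: [[-0.147, -0.989, -0.002], [-0.989, 0.147, 0.001], [-0.0, 0.002, -1.0]]
wrist_force: [0.1, -0.1, -0.0]
gripper_width: 0.626
gripper_force: 0.0
```

Emit:
servo_tool(targets=[[0,0,0,0,54],[0,0,0,0,54],[0,0,0,0,54],[0,0,0,0,54],[0,0,0,0,54]])

```text
time_s: 14.62
tcp_pos: [0.3873, -0.2698, 0.2079]
ee_rot: [[-0.143, -0.99, -0.0], [-0.99, 0.143, 0.0], [-0.0, 0.0, -1.0]]
wrist_force: [-0.6, 0.5, -0.4]
gripper_width: 0.621
gripper_force: 0.0
```

Emit:
servo_tool(targets=[[-0.01,-0.01,-0.6,0,54],[-0.01,-0.01,-1.2,0,54],[-0.01,-0.01,-1.8,0,54],[-0.01,-0.01,-2.4,0,54],[-0.01,-0.01,-2.95,0,54]])

```text
time_s: 15.03
tcp_pos: [0.3866, -0.27, 0.1185]
ee_rot: [[-0.143, -0.99, -0.0], [-0.99, 0.143, 0.0], [-0.0, 0.0, -1.0]]
wrist_force: [-0.0, 0.0, -0.8]
gripper_width: 0.614
gripper_force: 0.0
```

Emit:
servo_tool(targets=[[0,0,0,0,54],[0,0,0,0,40],[0,0,0,0,15],[0,0,0,0,15],[0,0,0,0,15]])

```text
time_s: 15.45
tcp_pos: [0.387, -0.2708, 0.1207]
ee_rot: [[-0.144, -0.99, 0.003], [-0.99, 0.144, -0.001], [0.0, -0.003, -1.0]]
wrist_force: [0.4, 0.0, -0.4]
gripper_width: 0.402
gripper_force: 0.4
```

Emit:
servo_tool(targets=[[0,0,0,0,15],[0,0,0,0,15],[0,0,0,0,15],[0,0,0,0,15],[0,0,0,0,15]])

```text
time_s: 15.87
tcp_pos: [0.387, -0.2708, 0.1206]
ee_rot: [[-0.144, -0.99, 0.002], [-0.99, 0.144, -0.001], [0.001, -0.002, -1.0]]
wrist_force: [0.7, 1.7, 5.1]
gripper_width: 0.365
gripper_force: 29.7
```

Width is 31.8 mm, which means the pads are on the pyramid head, so I'm too high. I'll regrip about 7 mm lower.

Emit:
servo_tool(targets=[[0,0,0,0,50],[0,0,0,0,50],[0,0,-0.25,0,50],[0,0,-0.25,0,50],[0,0,-0.25,0,50]])

```text
time_s: 16.28
tcp_pos: [0.3852, -0.2703, 0.1111]
ee_rot: [[-0.145, -0.989, -0.003], [-0.989, 0.145, 0.001], [-0.0, 0.003, -1.0]]
wrist_force: [-0.5, -0.4, 0.5]
gripper_width: 0.556
gripper_force: 0.0
```

Emit:
servo_tool(targets=[[0,0,0,0,30],[0,0,0,0,15],[0,0,0,0,15],[0,0,0,0,15],[0,0,0,0,15]])

```text
time_s: 16.7
tcp_pos: [0.3866, -0.2707, 0.1122]
ee_rot: [[-0.144, -0.99, 0.001], [-0.99, 0.144, -0.0], [0.0, -0.001, -1.0]]
wrist_force: [1.7, -0.7, -0.9]
gripper_width: 0.355
gripper_force: 29.6
```

Emit:
servo_tool(targets=[[0,0,0,0,50],[0,0,0,0,50],[0,0,0.1,0,50],[0,0,0.1,0,50],[0,0,0.1,0,50]])

```text
time_s: 17.12
tcp_pos: [0.3861, -0.2706, 0.1153]
ee_rot: [[-0.144, -0.99, 0.0], [-0.99, 0.144, -0.0], [0.0, -0.0, -1.0]]
wrist_force: [0.0, 0.5, -0.6]
gripper_width: 0.56
gripper_force: 0.0
```

Emit:
servo_tool(targets=[[0,0,0,0,30],[0,0,0,0,15],[0,0,0,0,15],[0,0,0,0,15],[0,0,0,0,15]])

```text
time_s: 17.53
tcp_pos: [0.3862, -0.2706, 0.1151]
ee_rot: [[-0.144, -0.99, -0.0], [-0.99, 0.144, -0.0], [0.0, 0.0, -1.0]]
wrist_force: [0.4, 0.8, 1.0]
gripper_width: 0.357
gripper_force: 29.1
```

Contact heights are still unclear, so I'll measure the block top by touching it gently with open fingertips.

Emit:
servo_tool(targets=[[0,0,0,0,50],[0,0,0,0,50],[0,0,-0.1,0,50],[0,0,-0.2,0,50],[0,0,-0.2,0,50]])

```text
time_s: 17.95
tcp_pos: [0.3869, -0.2708, 0.1095]
ee_rot: [[-0.144, -0.99, 0.001], [-0.99, 0.144, -0.001], [0.001, -0.001, -1.0]]
wrist_force: [1.1, 1.1, 3.7]
gripper_width: 0.561
gripper_force: 1.7
```

Emit:
servo_tool(targets=[[0,0,-0.02,0,50],[0,0,-0.04,0,50],[0,0,-0.06,0,50],[0,0,-0.06,0,50],[0,0,-0.06,0,50]])

```text
time_s: 18.37
tcp_pos: [0.3874, -0.2709, 0.1094]
ee_rot: [[-0.143, -0.99, 0.003], [-0.99, 0.143, -0.001], [0.001, -0.003, -1.0]]
wrist_force: [-0.7, 4.0, 14.0]
gripper_width: 0.576
gripper_force: 7.2
```

The tips touch at TCP 0.1095, so the top is at about 0.0925 m. The pyramid's head is turned about 27° to the grip, so I'll align the gripper with its faces. The button's neighbouring holes leave enough room for that.

Emit:
servo_tool(targets=[[-0.02,0,0.2,0,54],[-0.02,0.01,0.34,-0.12,54],[-0.02,0.01,0.34,-0.24,54],[-0.02,0.01,0.34,-0.36,54],[-0.02,0.01,0.34,-0.47,54]])

```text
time_s: 18.78
tcp_pos: [0.3851, -0.2702, 0.1172]
ee_rot: [[-0.582, -0.813, -0.001], [-0.813, 0.582, 0.0], [0.0, 0.001, -1.0]]
wrist_force: [0.1, 0.1, 0.0]
gripper_width: 0.622
gripper_force: 0.0
```

Emit:
servo_tool(targets=[[0,0,0,0,50],[0,0,0,0,40],[0,0,0,0,15],[0,0,0,0,15],[0,0,0,0,15]])

```text
time_s: 19.2
tcp_pos: [0.3856, -0.2703, 0.1175]
ee_rot: [[-0.576, -0.817, 0.0], [-0.817, 0.576, -0.0], [0.0, -0.0, -1.0]]
wrist_force: [0.2, 0.1, 0.1]
gripper_width: 0.358
gripper_force: 13.2
```

Emit:
servo_tool(targets=[[0,0,0,0,15],[0,0,0,0,15],[0,0,0,0,15],[0,0,0,0,15],[0,0,0,0,15]])

```text
time_s: 19.62
tcp_pos: [0.3859, -0.2704, 0.1176]
ee_rot: [[-0.577, -0.817, 0.001], [-0.817, 0.577, -0.0], [-0.0, -0.001, -1.0]]
wrist_force: [2.2, -1.2, -2.4]
gripper_width: 0.317
gripper_force: 70.6
```

Emit:
servo_tool(targets=[[0,0,0,0,15],[0,0,0,0,15],[0,0,0,0,15],[0,0,0,0,15],[0,0,0,0,15]])

```text
time_s: 20.03
tcp_pos: [0.3858, -0.2704, 0.1176]
ee_rot: [[-0.577, -0.817, 0.001], [-0.817, 0.577, -0.0], [-0.0, -0.001, -1.0]]
wrist_force: [2.6, -1.9, -1.6]
gripper_width: 0.32
gripper_force: 70.6
```

Flat grip at 27.6 mm. Lifting and carrying to H2 at the same yaw (17° off square, clear of neighbours).

Emit:
servo_tool(targets=[[0,0,0.3,0,15],[0,0,0.9,0,15],[0,0,1.7,0,15],[0,0,2.5,0,15],[0,0,3,0,15]])

```text
time_s: 20.45
tcp_pos: [0.3849, -0.2703, 0.2102]
ee_rot: [[-0.577, -0.817, -0.0], [-0.817, 0.577, -0.0], [0.0, -0.0, -1.0]]
wrist_force: [-0.1, -0.6, -1.0]
gripper_width: 0.32
gripper_force: 70.6
```

Emit:
servo_tool(targets=[[0.9,0.1,0,0,15],[1.8,0.25,0,0,15],[2.6,0.35,0,0,15],[2.97,0.42,0,0,15],[2.97,0.42,0,0,15]])

```text
time_s: 20.87
tcp_pos: [0.4755, -0.2571, 0.2073]
ee_rot: [[-0.576, -0.818, -0.002], [-0.818, 0.576, 0.0], [0.001, 0.002, -1.0]]
wrist_force: [-0.4, 0.3, -0.1]
gripper_width: 0.316
gripper_force: 70.6
```

Emit:
servo_tool(targets=[[0,0,0,0,15],[0,0,0,0,15],[0,0,0,0,15],[0,0,0,0,15],[0,0,0,0,15]])

```text
time_s: 21.28
tcp_pos: [0.4739, -0.2578, 0.2077]
ee_rot: [[-0.577, -0.816, -0.0], [-0.816, 0.577, 0.0], [-0.0, 0.0, -1.0]]
wrist_force: [0.3, 0.2, -0.1]
gripper_width: 0.319
gripper_force: 70.6
```

```bash
python3 - <<'E'
from h import *
b=cap('wrist','w6');a=cap('side','s6')
p=[int(x) for x in proj(a,[.48,-.22,.13])]
A=cv2.resize(a['pixels'][p[1]-50:p[1]+50,p[0]-50:p[0]+50,::-1],(400,400),interpolation=cv2.INTER_CUBIC)
m=np.zeros((480,800,3),np.uint8);m[:400,:400]=A;m[:,400:]=cv2.resize(b['pixels'][:,100:420,::-1],(400,480))
cv2.imwrite('pics/m6.png',m)
E
```

```text
(no output)
```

View pics/m6.png

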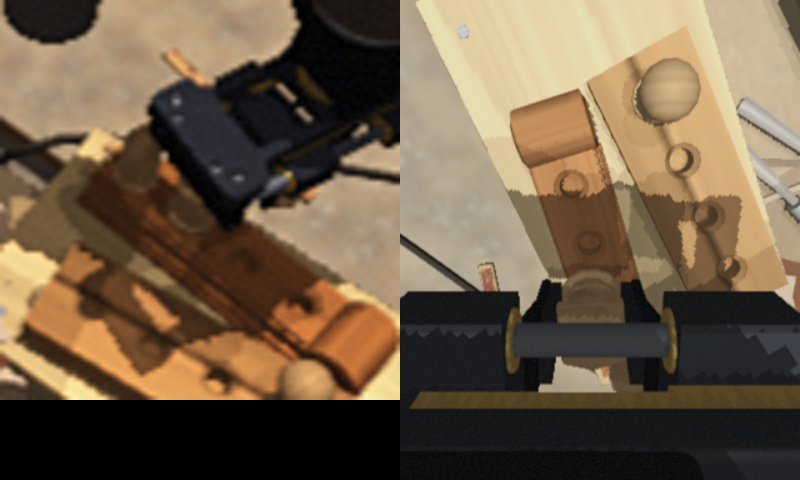

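The pyramid is held upright at (590,295). Holes H1 (571,183) and H2 (590,240) are free, and only the ball (668,90) remains in the block. Lowering.

Emit:
servo_tool(targets=[[0.03,0,-0.5,0,15],[0.03,0,-1.0,0,15],[0.03,0,-1.5,0,15],[0.03,0,-2,0,15],[0.03,0,-2.35,0,15]])

```text
time_s: 21.8
tcp_pos: [0.4748, -0.2575, 0.1357]
ee_rot: [[-0.577, -0.817, -0.002], [-0.817, 0.577, 0.001], [0.0, 0.002, -1.0]]
wrist_force: [-0.1, 0.5, -0.8]
gripper_width: 0.319
gripper_force: 70.6
```

Emit:
servo_tool(targets=[[0,0,-0.15,0,15],[0,0,-0.3,0,15],[0,0,-0.4,0,15],[0,0,-0.5,0,15],[0,0,-0.59,0,15]])

```text
time_s: 22.22
tcp_pos: [0.4759, -0.2578, 0.1196]
ee_rot: [[-0.577, -0.817, 0.001], [-0.817, 0.577, -0.0], [-0.0, -0.001, -1.0]]
wrist_force: [0.4, 0.2, -1.4]
gripper_width: 0.32
gripper_force: 70.6
```

Emit:
servo_tool(targets=[[0,0,-0.03,0,15],[0,0,-0.05,0,15],[0,0,-0.08,0,15],[0,0,-0.1,0,15],[0,0,-0.1,0,15]])

```text
time_s: 22.63
tcp_pos: [0.4756, -0.2577, 0.1163]
ee_rot: [[-0.577, -0.817, 0.0], [-0.817, 0.577, -0.0], [-0.0, -0.0, -1.0]]
wrist_force: [-0.2, -0.2, -1.3]
gripper_width: 0.319
gripper_force: 70.6
```

Emit:
servo_tool(targets=[[0,0,-0.02,0,15],[0,0,-0.04,0,15],[0,0,-0.06,0,15],[0,0,-0.06,0,15],[0,0,-0.06,0,15]])

```text
time_s: 23.05
tcp_pos: [0.4757, -0.2579, 0.1162]
ee_rot: [[-0.576, -0.817, 0.001], [-0.817, 0.576, -0.001], [0.0, -0.001, -1.0]]
wrist_force: [-2.4, 1.4, 8.3]
gripper_width: 0.314
gripper_force: 70.4
```

Seated (8.3 N, tips 7 mm clear of the rail). Next is the ball.

Emit:
servo_tool(targets=[[0,0,0.05,0,54],[0,0,0.05,0,54],[0,0,0.05,0,54],[0,0,0.05,0,54],[0,0,0.05,0,54]])

```text
time_s: 23.47
tcp_pos: [0.4762, -0.2579, 0.1159]
ee_rot: [[-0.577, -0.817, 0.001], [-0.817, 0.577, -0.0], [-0.0, -0.001, -1.0]]
wrist_force: [2.5, -2.0, -1.1]
gripper_width: 0.58
gripper_force: 33.4
```

Emit:
servo_tool(targets=[[0,0,0.5,0,54],[0,0,1.2,0,54],[0,0,2,0,54],[0,0,2.9,0,54],[0,0,3.1,0,54]])

```text
time_s: 23.88
tcp_pos: [0.477, -0.2583, 0.2131]
ee_rot: [[-0.576, -0.817, 0.006], [-0.817, 0.576, -0.002], [-0.001, -0.006, -1.0]]
wrist_force: [1.4, -0.7, 0.7]
gripper_width: 0.622
gripper_force: 31.5
```

Emit:
servo_tool(targets=[[-0.8,-0.5,0,0.12,54],[-1.6,-1,0,0.24,54],[-2.4,-1.5,0,0.36,54],[-3.18,-1.9,0,0.471,54],[-3.18,-1.9,0,0.471,54]])

```text
time_s: 24.3
tcp_pos: [0.3756, -0.3149, 0.2079]
ee_rot: [[-0.144, -0.99, -0.004], [-0.99, 0.144, 0.003], [-0.002, 0.004, -1.0]]
wrist_force: [-0.7, -0.2, -1.7]
gripper_width: 0.619
gripper_force: 31.5
```

Emit:
servo_tool(targets=[[0,0,0,0,54],[0,0,0,0,54],[0,0,0,0,54],[0,0,0,0,54],[0,0,0,0,54]])

```text
time_s: 24.72
tcp_pos: [0.3807, -0.3143, 0.2087]
ee_rot: [[-0.143, -0.99, -0.0], [-0.99, 0.143, 0.0], [-0.0, 0.0, -1.0]]
wrist_force: [0.6, -0.2, -0.2]
gripper_width: 0.617
gripper_force: 31.5
```

The pad force still reads 31.5 N with the gripper open, so something may be caught. I'll look before going on.

```bash
python3 - <<'E'
from h import *
b=cap('wrist','w7');a=cap('side','s7')
p=[int(x) for x in proj(a,[.47,-.24,.12])]
A=cv2.resize(a['pixels'][p[1]-50:p[1]+50,p[0]-50:p[0]+50,::-1],(400,400),interpolation=cv2.INTER_CUBIC)
m=np.zeros((480,800,3),np.uint8);m[:400,:400]=A;m[:,400:]=cv2.resize(b['pixels'][:,100:420,::-1],(400,480))
cv2.imwrite('pics/m7.png',m);print(r.sense()['gripper_force'])
E
```

```text
31.53435995873224
```

View pics/m7.png

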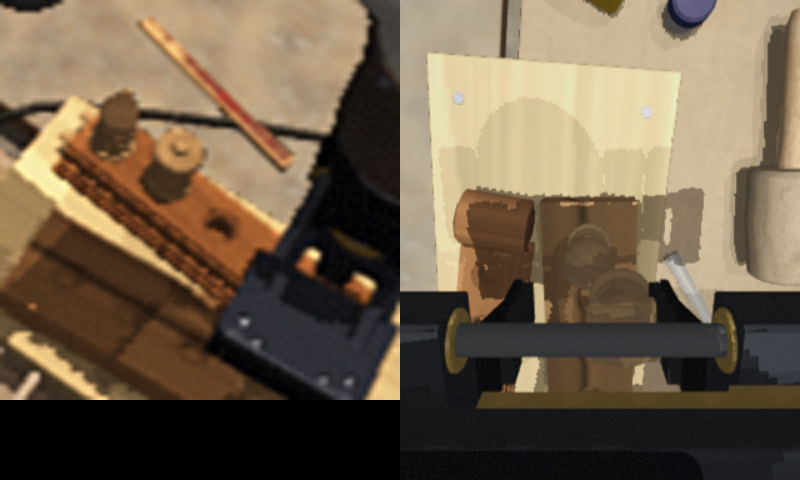

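H2 at (220,222) in the left half is empty. The pyramid stayed with the right-hand finger, at (618,290) in the wrist view. I'll go back over H2 and close to recentre it.

Emit:
servo_tool(targets=[[0.8,0.5,0,-0.05,54],[1.6,1,0,-0.1,54],[2.4,1.4,0,-0.15,54],[3.14,1.88,0,-0.176,54],[3.14,1.88,0,-0.176,54]])

```text
time_s: 25.23
tcp_pos: [0.4781, -0.2565, 0.2088]
ee_rot: [[-0.312, -0.95, 0.002], [-0.95, 0.312, -0.001], [-0.0, -0.002, -1.0]]
wrist_force: [0.2, -0.1, -1.0]
gripper_width: 0.623
gripper_force: 31.5
```

Emit:
servo_tool(targets=[[0,0,0,0,54],[0,0,0,0,40],[0,0,0,0,15],[0,0,0,0,15],[0,0,0,0,15]])

```text
time_s: 25.65
tcp_pos: [0.4737, -0.2587, 0.2092]
ee_rot: [[-0.315, -0.949, 0.0], [-0.949, 0.315, -0.0], [-0.0, -0.0, -1.0]]
wrist_force: [0.3, -0.5, 0.0]
gripper_width: 0.4
gripper_force: 31.5
```

Emit:
servo_tool(targets=[[0,0,0,0,15],[0,0,0,0,15],[0,0,0,0,15],[0,0,0,0,15],[0,0,0,0,15]])

```text
time_s: 26.07
tcp_pos: [0.4743, -0.2583, 0.209]
ee_rot: [[-0.315, -0.949, 0.0], [-0.949, 0.315, 0.0], [-0.0, -0.0, -1.0]]
wrist_force: [-0.0, -0.6, -0.1]
gripper_width: 0.318
gripper_force: 74.0
```

```bash
python3 - <<'E'
from h import *
b=cap('wrist','w8');a=cap('side','s8');t=cap('top','t8')
E
```

```text
(no output)
```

Same centred grip as before (27.6 mm). Lowering into H2 again, then opening wide without lifting.

Emit:
servo_tool(targets=[[0.02,0.01,-0.5,0,15],[0.02,0.01,-1.0,0,15],[0.02,0.01,-1.5,0,15],[0.02,0.01,-2,0,15],[0.02,0.01,-2.4,0,15]])

```text
time_s: 26.63
tcp_pos: [0.4746, -0.2578, 0.1359]
ee_rot: [[-0.315, -0.949, -0.001], [-0.949, 0.315, 0.0], [-0.0, 0.001, -1.0]]
wrist_force: [-0.4, 0.0, -0.1]
gripper_width: 0.318
gripper_force: 74.0
```

Emit:
servo_tool(targets=[[0,0,-0.15,0,15],[0,0,-0.3,0,15],[0,0,-0.4,0,15],[0,0,-0.5,0,15],[0,0,-0.6,0,15]])

```text
time_s: 27.05
tcp_pos: [0.4754, -0.2581, 0.1194]
ee_rot: [[-0.314, -0.949, 0.001], [-0.949, 0.314, -0.0], [-0.0, -0.001, -1.0]]
wrist_force: [0.3, -0.4, -0.2]
gripper_width: 0.316
gripper_force: 74.0
```

Emit:
servo_tool(targets=[[0,0,-0.03,0,15],[0,0,-0.05,0,15],[0,0,-0.08,0,15],[0,0,-0.1,0,15],[0,0,-0.1,0,15]])

```text
time_s: 27.47
tcp_pos: [0.4751, -0.2581, 0.1163]
ee_rot: [[-0.315, -0.949, 0.001], [-0.949, 0.315, -0.0], [0.0, -0.001, -1.0]]
wrist_force: [0.0, -0.1, 1.3]
gripper_width: 0.313
gripper_force: 73.9
```

Emit:
servo_tool(targets=[[0,0,-0.04,0,15],[0,0,-0.07,0,15],[0,0,-0.07,0,24],[0,0,-0.07,0,30],[0,0,-0.07,0,32]])

```text
time_s: 27.88
tcp_pos: [0.4751, -0.2582, 0.116]
ee_rot: [[-0.314, -0.949, 0.001], [-0.949, 0.314, -0.001], [0.001, -0.001, -1.0]]
wrist_force: [-3.2, 1.5, 8.1]
gripper_width: 0.348
gripper_force: 23.9
```

Emit:
servo_tool(targets=[[0,0,0,0,32],[0,0,0,0,32],[0,0,0,0,32],[0,0,0,0,32],[0,0,0,0,32]])

```text
time_s: 28.3
tcp_pos: [0.476, -0.2585, 0.1158]
ee_rot: [[-0.314, -0.95, 0.003], [-0.95, 0.314, -0.002], [0.001, -0.003, -1.0]]
wrist_force: [-1.0, 1.1, 7.3]
gripper_width: 0.367
gripper_force: 23.4
```

One pad still holds it. With the tenon constrained by the hole, I'll slide the pads sideways along the row, towards the empty H1.

Emit:
servo_tool(targets=[[-0.03,-0.1,0.04,0,32],[-0.06,-0.2,0.04,0,32],[-0.08,-0.25,0.04,0,32],[-0.1,-0.3,0.04,0,32],[-0.1,-0.3,0.04,0,32]])

```text
time_s: 28.72
tcp_pos: [0.4744, -0.2671, 0.1168]
ee_rot: [[-0.314, -0.949, 0.006], [-0.949, 0.314, -0.001], [-0.001, -0.006, -1.0]]
wrist_force: [2.0, 5.5, 7.2]
gripper_width: 0.371
gripper_force: 22.4
```

Emit:
servo_tool(targets=[[-0.03,-0.1,0,0,36],[-0.06,-0.2,0,0,36],[-0.1,-0.3,0,0,36],[-0.13,-0.4,0,0,36],[-0.13,-0.4,0,0,36]])

```text
time_s: 29.13
tcp_pos: [0.4672, -0.2796, 0.1145]
ee_rot: [[-0.316, -0.949, -0.002], [-0.949, 0.316, 0.0], [0.0, 0.002, -1.0]]
wrist_force: [0.8, -0.6, -0.4]
gripper_width: 0.413
gripper_force: 0.0
```

The pad force is 0, so the pyramid is free. I'll lift clear, move aside and check it by differencing against the earlier side image.

Emit:
servo_tool(targets=[[0,0,0,0,54],[0,0,0,0,54],[0,0,0.7,0,54],[0,0,1.8,0,54],[0,0,3,0,54]])

```text
time_s: 29.55
tcp_pos: [0.4669, -0.2785, 0.2045]
ee_rot: [[-0.315, -0.949, -0.005], [-0.949, 0.315, 0.001], [0.0, 0.005, -1.0]]
wrist_force: [2.3, -0.3, 0.2]
gripper_width: 0.612
gripper_force: 0.0
```

Emit:
servo_tool(targets=[[-0.8,-0.3,0,0.05,54],[-1.6,-0.6,0,0.1,54],[-2.4,-0.9,0,0.15,54],[-2.9,-1.17,0,0.176,54],[-2.9,-1.17,0,0.176,54]])

```text
time_s: 29.97
tcp_pos: [0.3783, -0.3144, 0.2052]
ee_rot: [[-0.145, -0.989, -0.001], [-0.989, 0.145, 0.001], [-0.0, 0.001, -1.0]]
wrist_force: [-0.2, -0.8, 0.2]
gripper_width: 0.623
gripper_force: 0.0
```

Emit:
servo_tool(targets=[[0,0,0,0,54],[0,0,0,0,54],[0,0,0,0,54],[0,0,0,0,54],[0,0,0,0,54]])

```text
time_s: 30.38
tcp_pos: [0.3816, -0.3138, 0.2049]
ee_rot: [[-0.143, -0.99, -0.0], [-0.99, 0.143, 0.0], [-0.0, 0.0, -1.0]]
wrist_force: [0.3, 0.8, -0.3]
gripper_width: 0.618
gripper_force: 0.0
```

```bash
python3 - <<'E'
from h import *
b=cap('wrist','w9');a=cap('side','s9');o=np.load('pics/s7.npz')
s=r.sense();print(s['tcp_pos'],s['gripper_force'],s['time_s'])
T=.0925;p=lambda h:np.round(proj(a,[.4748,-.2579,T+h]),1)
print('expected base,drumtop,tip',p(0),p(.027),p(.058))
d=np.abs(a['pixels'].astype(int)-o['pixels']).sum(2)
u,v=p(.03).astype(int);m=(d>60).astype(np.uint8);w=m[v-22:v+22,u-16:u+17]
n,l,st,ce=cv2.connectedComponentsWithStats(w)
for i in range(1,n):
    if st[i,4]>8:print(st[i]+[u-16,v-22,0,0,0],ce[i]+[u-16,v-22])
for r_ in w[:]:print(''.join('#' if x else '.' for x in r_))
E
```

```text
[ 0.38141507 -0.31386281  0.2048975 ] 0.0 30.4833
expected base,drumtop,tip [366.2 229.6] [368.6 224.6] [371.5 218.6]
[359 217  19  19 138] [367.88405797 225.51449275]
.................................
.................................
.................................
.................................
.................................
.................................
.................................
.................................
.................................
.................................
.................................
.................................
.................................
.................................
.................................
.................###.............
................####.............
...............######............
.............#.#######...........
............##..##.######........
...........####..#########.......
............#####..######........
...........#.#####.#####.........
...........#...####..###.........
..........####.#####..#........##
.........###.....###............#
........###.......##..........##.
.......###...##....##.........##.
.......######..#..##.............
........#######...#..............
...........#####..##.............
...........######...........#....
.............####................
..............##..........#......
.................................
.....................#...........
.................................
.................................
.................................
.................................
.................................
........................#........
.................................
.................................
```

The silhouette apex is at about (370,217) against an expected (371.5,218.6) and the base matches, so the pyramid is upright and seated. Now the ball.

Emit:
servo_tool(targets=[[-0.04,-0.03,-0.6,0,54],[-0.04,-0.03,-1.2,0,54],[-0.04,-0.03,-1.8,0,54],[-0.04,-0.03,-2.4,0,54],[-0.04,-0.03,-2.96,0,54]])

```text
time_s: 30.9
tcp_pos: [0.3799, -0.3148, 0.1154]
ee_rot: [[-0.143, -0.99, -0.0], [-0.99, 0.143, 0.0], [-0.0, 0.0, -1.0]]
wrist_force: [0.0, -0.1, 1.1]
gripper_width: 0.621
gripper_force: 0.0
```

Emit:
servo_tool(targets=[[0,0,0,0,50],[0,0,0,0,40],[0,0,0,0,15],[0,0,0,0,15],[0,0,0,0,15]])

```text
time_s: 31.32
tcp_pos: [0.3807, -0.3153, 0.1175]
ee_rot: [[-0.143, -0.99, 0.002], [-0.99, 0.143, -0.001], [0.001, -0.003, -1.0]]
wrist_force: [0.3, 0.0, 0.4]
gripper_width: 0.36
gripper_force: 20.2
```

Emit:
servo_tool(targets=[[0,0,0,0,15],[0,0,0,0,15],[0,0,0,0,15],[0,0,0,0,15],[0,0,0,0,15]])

```text
time_s: 31.73
tcp_pos: [0.3807, -0.3155, 0.1172]
ee_rot: [[-0.143, -0.99, 0.002], [-0.99, 0.143, -0.001], [0.001, -0.002, -1.0]]
wrist_force: [1.4, -0.2, 6.1]
gripper_width: 0.35
gripper_force: 29.9
```

Emit:
servo_tool(targets=[[0,0,0.3,0,15],[0,0,0.9,0,15],[0,0,1.7,0,15],[0,0,2.5,0,15],[0,0,3,0,15]])

```text
time_s: 32.15
tcp_pos: [0.3798, -0.3151, 0.2085]
ee_rot: [[-0.143, -0.99, 0.001], [-0.99, 0.143, -0.001], [0.001, -0.001, -1.0]]
wrist_force: [0.6, 0.1, -0.9]
gripper_width: 0.351
gripper_force: 29.4
```

Emit:
servo_tool(targets=[[0.8,0.1,0,-0.05,15],[1.6,0.25,0,-0.1,15],[2.3,0.4,0,-0.15,15],[2.66,0.5,0,-0.176,15],[2.66,0.5,0,-0.176,15]])

```text
time_s: 32.57
tcp_pos: [0.461, -0.2993, 0.2057]
ee_rot: [[-0.314, -0.949, -0.001], [-0.949, 0.314, 0.001], [-0.0, 0.001, -1.0]]
wrist_force: [-0.0, -0.9, -0.4]
gripper_width: 0.352
gripper_force: 29.4
```

Emit:
servo_tool(targets=[[0,0,0,0,15],[0,0,0,0,15],[0,0,0,0,15],[0,0,0,0,15],[0,0,0,0,15]])

```text
time_s: 32.98
tcp_pos: [0.459, -0.3001, 0.2065]
ee_rot: [[-0.315, -0.949, -0.0], [-0.949, 0.315, 0.0], [-0.0, 0.0, -1.0]]
wrist_force: [0.3, 0.3, -0.5]
gripper_width: 0.349
gripper_force: 29.4
```

Emit:
servo_tool(targets=[[0.04,-0.01,-0.5,0,15],[0.04,-0.01,-1.0,0,15],[0.04,-0.01,-1.5,0,15],[0.04,-0.01,-2,0,15],[0.04,-0.01,-2.35,0,15]])

```text
time_s: 33.4
tcp_pos: [0.46, -0.3001, 0.1346]
ee_rot: [[-0.315, -0.949, -0.001], [-0.949, 0.315, 0.001], [-0.0, 0.002, -1.0]]
wrist_force: [0.2, 0.4, -0.5]
gripper_width: 0.348
gripper_force: 29.4
```

Emit:
servo_tool(targets=[[0,0,-0.15,0,15],[0,0,-0.3,0,15],[0,0,-0.4,0,15],[0,0,-0.5,0,15],[0,0,-0.57,0,15]])

```text
time_s: 33.82
tcp_pos: [0.4611, -0.3004, 0.119]
ee_rot: [[-0.314, -0.949, 0.001], [-0.949, 0.314, -0.0], [0.0, -0.001, -1.0]]
wrist_force: [-0.5, -0.3, -0.5]
gripper_width: 0.347
gripper_force: 29.4
```

Emit:
servo_tool(targets=[[0,0,-0.03,0,15],[0,0,-0.05,0,15],[0,0,-0.08,0,15],[0,0,-0.1,0,15],[0,0,-0.1,0,15]])

```text
time_s: 34.23
tcp_pos: [0.4612, -0.3006, 0.1172]
ee_rot: [[-0.314, -0.949, 0.001], [-0.949, 0.314, -0.001], [0.001, -0.001, -1.0]]
wrist_force: [-1.7, 0.8, 6.0]
gripper_width: 0.351
gripper_force: 29.9
```

Seated. Releasing, lifting straight up and retreating towards the base centre, out of the cameras' way.

Emit:
servo_tool(targets=[[0,0,0.03,0,54],[0,0,0.03,0,54],[0,0,0.03,0,54],[0,0,0.03,0,54],[0,0,0.03,0,54]])

```text
time_s: 34.65
tcp_pos: [0.4608, -0.3002, 0.1164]
ee_rot: [[-0.315, -0.949, -0.0], [-0.949, 0.315, 0.0], [-0.0, 0.0, -1.0]]
wrist_force: [0.7, 1.1, -0.6]
gripper_width: 0.595
gripper_force: 0.0
```

Emit:
servo_tool(targets=[[0,0,0.5,0,54],[0,0,1.2,0,54],[0,0,2,0,54],[0,0,3,0,54],[0,0,4,0,54]])

```text
time_s: 35.07
tcp_pos: [0.4604, -0.3001, 0.2373]
ee_rot: [[-0.315, -0.949, -0.002], [-0.949, 0.315, 0.001], [-0.0, 0.002, -1.0]]
wrist_force: [0.2, -0.1, 0.4]
gripper_width: 0.62
gripper_force: 0.0
```

Emit:
servo_tool(targets=[[0,1.2,0.3,0,54],[0,2.4,0.6,0,54],[0,3.6,1,0,54],[0,4.8,1,0,54],[0,6,1,0,54]])

```text
time_s: 35.48
tcp_pos: [0.4608, -0.1188, 0.2674]
ee_rot: [[-0.315, -0.949, 0.002], [-0.949, 0.315, 0.0], [-0.001, -0.002, -1.0]]
wrist_force: [0.5, -1.2, 0.3]
gripper_width: 0.623
gripper_force: 0.0
```

Emit:
servo_tool(targets=[[0,1.3,0,0,54],[0,2.6,0,0,54],[0,3,0,0,54],[0,3,0,0,54],[0,3,0,0,54]])

```text
time_s: 35.9
tcp_pos: [0.4607, -0.0297, 0.2666]
ee_rot: [[-0.313, -0.95, -0.0], [-0.95, 0.313, -0.0], [0.0, 0.0, -1.0]]
wrist_force: [-1.1, -0.5, -0.5]
gripper_width: 0.62
gripper_force: 0.0
```

```bash
python3 - <<'E'
from h import *
a=cap('side','s10');t=cap('top','t10')
A=cv2.resize(a['pixels'][195:295,305:415,::-1],(528,480),interpolation=cv2.INTER_CUBIC)
B=cv2.resize(t['pixels'][170:240,300:405,::-1],(270,180),interpolation=cv2.INTER_CUBIC)
m=np.zeros((480,800,3),np.uint8);m[:,:528]=A;m[:180,530:]=B;cv2.imwrite('pics/m10.png',m)
for n,x,y,h in[('ball',.4606,-.3006,.0445),('pyr',.4748,-.2579,.058),('btn',.4889,-.2151,.049),('spire',.503,-.1724,.064)]:
    f=lambda z:(np.array(proj(a,[x,y,.0925+z]))-[305,195])*4.8
    print(n,np.round(f(0)),np.round(f(h)))
s=r.sense();print(s['time_s'],s['gripper_force'],s['tcp_pos'])
E
```

```text
ball [363. 219.] [385. 180.]
pyr [294. 166.] [319. 113.]
btn [227. 115.] [245.  69.]
spire [162.  65.] [182.   3.]
36.0 0.0 [ 0.46073396 -0.03087438  0.26645051]
```

View pics/m10.png

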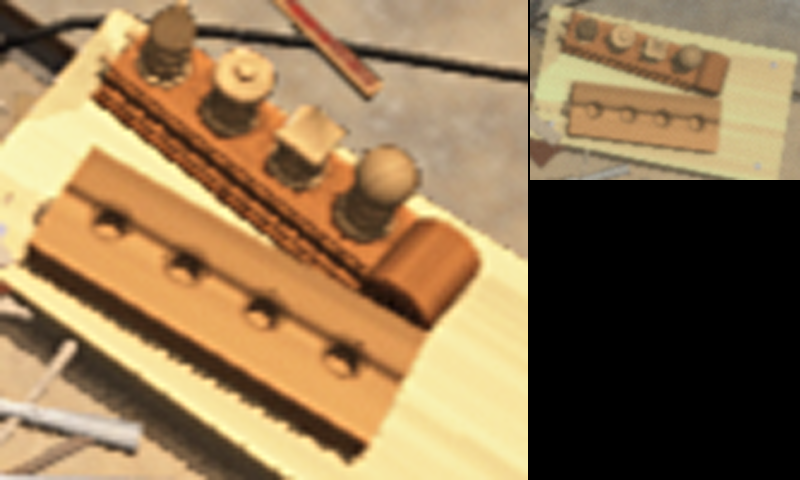

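The final view shows spire (170,30), button (245,72), pyramid (318,115) and ball (387,173) upright in the new rail. Each is within about 1.5 image pixels of its predicted seated position, and the block is empty. Handing in.

```bash
python3 -c "
from station import r
print(r.finish_job())"
```

```text
the job is handed in; nothing more can be done
None
```

The job is handed in: from the scrolled end, the new half now holds ball, pyramid, button and spire, matching the old half; all four look upright and seated in the last camera view, and the pyramid, which first came away with a finger, was put back in its hole and freed.

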